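# Press down the logger's sprung panel and lock its two quarter-turn fasteners

## Robot

A 7-joint arm with a two-finger parallel gripper is mounted at the origin on a cart in front of the work surface, level with it; the furniture and walls round the work are solid. World frame = base frame: x ahead of the robot, y to its left, z up, the work surface at z = 0. Lengths are in m, angles in rad, forces in N, time in s.
With the tool pointing down it reaches from about 0.4 to 0.85 m from the base axis. Payload 4.5 kg.
Tool frame: the origin (TCP) lies midway between the tips of the shut fingers; the grasp point (between the pads) lies 19 mm behind it; z points along the fingers, y is the line along which they close (so a half turn about z gives the same grasp; the last joint's range is limited). The gripper opens to 88 mm and grips with 3 to 60 N. Pads are 18 mm wide; open, the fingers measure 123 mm over their backs; the gripper's body (75 mm by 187 mm) begins 45 mm behind the grasp point.
Start: joints at [1.178, 0.689, -0.195, 1.565, 0.157, 0.902, -0.215], TCP at [0.259, -0.569, 0.213] pointing down, gripper open.
Joint ranges: [-3.01, 3.01], [-0.46, 2.08], [-1.47, 1.51], [0.13, 2.56], [-1, 4.14], [0.04, 2.09], [-2.66, 2.66]. Speed limits (rad/s): [2.57, 2.57, 3.14, 3.14, 3.14, 3.14, 3.14].

## Interface

Orientations are given as a unit quaternion [x, y, z, w].
In Python, from plant import r gives the robot as it stands.
- The arm moves only by the tool carry_out, never from a script. Its argument "plan" is a list of rows, each an object with "rot": the turn, a rotation vector about the tool's x, y, z in rad, a list of three; "xyz": the shift along the tool's x, y, z in m, a list of three; "grip": the closure in counts, from 0 (fully open) to 255 (shut). In form: [{"rot": [wx, wy, wz], "xyz": [dx, dy, dz], "grip": grip}, ...]. A call has 1 to 8 rows; each row is the pose to reach, as a shift and turn from the pose commanded when the call began, along the tool's axes at that moment; what a row does not reach only later rows make up. A row lasts 1/12 s, in which the tool goes at most 41.7 mm and 7.16 degrees, less where a joint would pass 70% of its speed; a pose out of reach is approached as far as the arm can. A call with a gripper value outside its range is refused whole. The fingers move at their own pace and stop on an object; "squeeze" is the grip in N (left out, the last holds). Time passes only in rows, so rows that repeat a pose let the fingers close. It gives the time, the measured TCP pose, the force, the opening and the grip force at its end, in the units of the state.
- r.get_state(): the state, without advancing time (a new reading comes with each control period).
- r.snapshot(name): name is "scene" or "side" or "wrist"; returns the picture (400x640x3 uint8, red, green, blue); there is no depth.
- r.camera_params(name): a dict with "fx", "fy", "cx", "cy" (pixels), "position" and "attitude" of the camera in the world; the wrist camera has in their place "hand_eye" (4x4, takes a point from camera to tool coordinates, whose origin is the TCP and whose axes are the flange's). Camera axes: x right, y down, z forward; pixel columns grow to the right and rows downward; lengths in m; the calibration is good to about 2 mm. A picture is of the moment at which its call begins: read the wrist's pose just before it. camera_params takes no time and is no camera call.
- r.finish_job(): hands the job in; it is judged then, once.
The state is a dict: "clock": time; "q": joint angles; "qd": joint speeds; "joint_torque": joint torques, N m; "tool_pos": TCP position; "eef_rot": TCP orientation; "contact_force": force on the tool from outside, world axes, zero at the start; "moment": the same for the moment, N m; "opening": opening from 0.0 (shut) to 1.0 (fully open); "finger_force": force on a finger pad.
Only numpy, scipy, OpenCV 4.12 (cv2) and the standard library are available. Lean on these libraries where they do the work, as an engineer would, in place of code of your own. Each camera call takes 0.05 s, during which the arm holds its last target. There are 200 camera calls.

## Task

The service panel of the grey logger housing is sprung a little open. With the fingertips in a fastener's slot, press the panel down flush and turn the fastener clockwise until it stops, then turn the second one fully home in the same way, so that the panel stays down locked when you let go. Only push with the fingers: do not pick up or shift the loose things lying around.

Things in the scene. Friction and masses are not known exactly. Their poses are not given: they have to be found in the camera images.
- housing: Grey steel housing, 190 x 250 mm, 80 mm tall, fixed to the table, the white panel on top. Origin: centre of its underside. +x points from the panel's front edge (near the robot) to its rear hinge, +y left, +z up. The panel hinges about a line along y at x = +85, z = 80 mm. The axes of the two fasteners stand at x = -35 mm, y = +62 (left) and -62 mm (right).
- panel (a joint): Angle of the white panel (rad): 0 flush, 0.10 sprung open (its stop; the start), with the front edge 18 mm and the fasteners 12 mm up. A spring lifts it: pushing down at a fastener, about 2 N starts it and 7 N holds it flush. Let go unlocked, it springs open; once one fastener is home it stays at 0 to 0.015.
- panel_front (a point): Middle of the front edge of the panel's top face; 85 mm above the table when flush.
- left_fastener (a joint): Left fastener (at the housing's +y side). Angle of its dial (rad): 0 unlocked, slot along the housing's y; grows clockwise from above to 1.571, the stop, slot along the housing's x, towards two red dots. Starts at 0 to 0.35, stays where left; 0.06 to 0.1 N m turns it. Beyond 0.9 its tongue must pass under a keeper: free with the panel held flush, else it jams and springs back.
- left_slot: Left fastener (at the housing's +y side). Orange dial, 87 mm across, level with a fixed bezel ring (91 mm inside, 102 outside). A black-floored slot runs right across it, 28 mm wide, 14 mm deep, between two half-moon ribs. Origin: centre of the slot's floor, on the dial's axis, 88 mm above the table with the panel flush (100 sprung open); x along the slot, y across it, z up.
- right_fastener (a joint): Right fastener (at the housing's -y side). Angle of its dial (rad): 0 unlocked, slot along the housing's y; grows clockwise from above to 1.571, the stop, slot along the housing's x, towards two red dots. Starts at 0 to 0.35, stays where left; 0.06 to 0.1 N m turns it. Beyond 0.9 its tongue must pass under a keeper: free with the panel held flush, else it jams and springs back.
- right_slot: Right fastener (at the housing's -y side). Orange dial, 87 mm across, level with a fixed bezel ring (91 mm inside, 102 outside). A black-floored slot runs right across it, 28 mm wide, 14 mm deep, between two half-moon ribs. Origin: centre of the slot's floor, on the dial's axis, 88 mm above the table with the panel flush (100 sprung open); x along the slot, y across it, z up.
- tape_measure: Yellow tape measure, 35 x 89 x 63 mm, loose; a bystander to be left alone. Origin: centre of its underside.
- marker_black: White marker pen with black cap, 136 mm long and 17 mm thick, lying, loose; a bystander to be left alone. Origin: centre of its underside.
- wood_block: Wooden block, 45 x 96 x 35 mm, loose; a bystander to be left alone. Origin: centre of its underside.
- sample_jar: Glass sample jar with blue lid, 54 mm across, 70 mm tall, loose; a bystander to be left alone. Origin: centre of its underside.
- moisture_tin: Aluminium tin with lid, 62 mm across, 34 mm tall, loose; a bystander to be left alone. Origin: centre of its underside.

How it is judged:
On the way, in this order (a step that is already met when the one before it is completed fails the run):
1. the panel is pressed flush with the fingertips on the floor of a fastener's slot (value of joint panel below 0.025 rad and value of joint each of left_fastener, right_fastener below 1.35 rad and (contact force between the fingers and left_slot above 1 N or contact force between the fingers and right_slot above 1 N)), for 0.05 s.
2. one fastener is turned home with the panel flush (value of joint panel below 0.025 rad and value of joint any of left_fastener, right_fastener above 1.35 rad), for 0.1 s.
3. the second fastener is turned home too (value of joint panel below 0.025 rad and value of joint each of left_fastener, right_fastener above 1.35 rad), for 0.1 s.
At the end, for the whole second after the job is handed in: Both fasteners stand turned by more than 1.35 rad (of 1.571) and at rest, the panel stays below 0.025 rad with nothing pressing on it, and every bystander lies within 30 mm of where it started (all of step 3 and velocity of joint left_fastener between -0.1 and 0.1 rad/s and velocity of joint right_fastener between -0.1 and 0.1 rad/s and distance of each of tape_measure, marker_black, wood_block, sample_jar, moisture_tin from where it was at the start of the episode below 0.03 m); the robot touches nothing.
It fails at once if a loose bystander is lifted or shifted by more than 30 mm (distance of any of tape_measure, marker_black, wood_block, sample_jar, moisture_tin from where it was at the start of the episode above 0.03 m).
It also fails if it takes over 58 s, if anything falls off the work surface, if the arm or the gripper's body presses on something with over 40 N, if the wrist force passes 120 N, or if a joint passes its speed limit or range.

## Working session

There is one attempt and no reset: what is moved stays moved. The work goes in short steps, Python scripts to look and compute and a tool call to move; the robot and the scene stay as the last step left them, time stands still between calls to the robot, and variables do not carry over. Pictures are saved under pics/ and viewed, at most 10 in all, crops included, and the job is handed in when it is done.

Besides the shell and the picture viewer there is one more tool, called after ">>>" as name([rows], argument=value, ...), one row to a line, values as JSON. carry_out: Moves the arm, as the interface text tells. Its arguments: {"type":"object","properties":{"plan":{"type":"array"},"squeeze":{"type":"number"}},"required":["plan"]}

```bash
mkdir -p pics; ls
python3 - <<'E'
from plant import r
import cv2,numpy as np
print(r.get_state())
for n in ("scene","side","wrist"):
    print(n,r.camera_params(n))
a=r.snapshot("scene");cv2.imwrite("pics/scene0.png",a[:,:,::-1])
b=r.snapshot("side");cv2.imwrite("pics/side0.png",b[:,:,::-1])
E
```

```text
pics
{'clock': 0.0, 'q': array([ 1.17775635,  0.68997459, -0.19450198,  1.5663858 ,  0.157322  ,
        0.90249337, -0.21510182]), 'qd': array([-5.53842032e-04, -1.00104244e-06, -2.22757815e-03,  7.86421912e-04,
       -2.49857792e-04,  1.21712953e-03, -5.21022213e-04]), 'joint_torque': array([-5.17006333e-05, -5.27558112e+01, -1.26699843e+00, -1.53425503e+01,
       -5.26919717e-02,  6.68187029e-03,  1.69595819e-04]), 'tool_pos': array([ 0.25839589, -0.56831305,  0.21170451]), 'eef_rot': array([ 9.77302084e-01,  2.11848445e-01, -2.76421566e-04, -8.91980035e-04]), 'contact_force': array([-0.09839527, -0.55637878,  0.09377181]), 'moment': array([ 0.01726821, -0.00822348,  0.03647317]), 'finger_force': 0.0, 'opening': 1.000616781562856}
scene {'fx': 449.43873966273003, 'fy': 449.43873966273003, 'cx': 320.6152763180727, 'cy': 199.15351784027044, 'position': array([0.09355453, 1.04783714, 0.98407782]), 'attitude': array([-0.205465  ,  0.89406577, -0.38519809,  0.10026442])}
side {'fx': 372.6356299459727, 'fy': 372.6356299459727, 'cx': 318.30570905445154, 'cy': 205.15399051577438, 'position': array([ 0.40224262, -0.82504481,  1.02436459]), 'attitude': array([ 0.91531324, -0.04664629,  0.0267879 , -0.39913433])}
wrist {'fx': 294.5843936531863, 'fy': 294.5843936531863, 'cx': 320.5851183804137, 'cy': 198.04480988061914, 'hand_eye': array([[ 5.99635532e-04, -9.50330019e-01, -3.11243467e-01,
         8.00004021e-02],
       [ 9.99998914e-01,  1.50725723e-04,  1.46636235e-03,
         5.81405560e-04],
       [-1.34661576e-03, -3.11244008e-01,  9.50329077e-01,
        -1.71068164e-01],
       [ 0.00000000e+00,  0.00000000e+00,  0.00000000e+00,
         1.00000000e+00]])}
```

View pics/scene0.png

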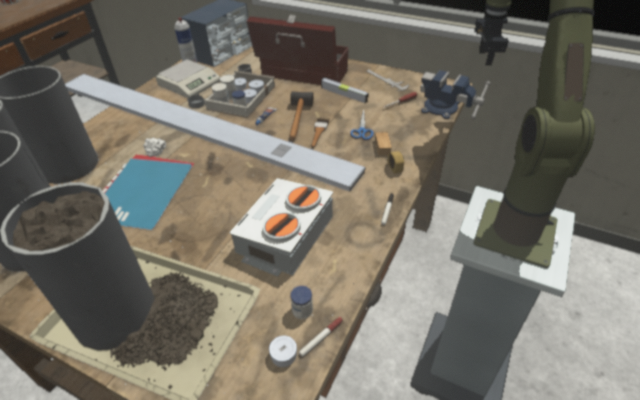

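View pics/side0.png

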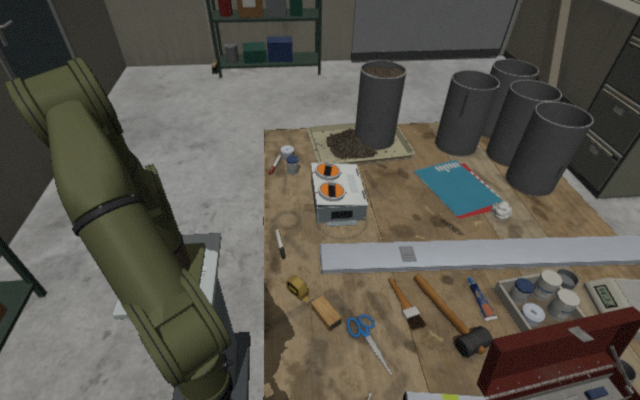

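The housing is at about (285,222) in the scene picture and (338,190) in the side picture. I'll enlarge both crops.

```bash
cat > h.py <<'E'
from plant import r
import cv2,numpy as np
from scipy.spatial.transform import Rotation as R
def cam(n):
    c=r.camera_params(n); K=(c["fx"],c["fy"],c["cx"],c["cy"])
    if "position" in c: return K,R.from_quat(c["attitude"]).as_matrix(),np.array(c["position"])
    s=r.get_state(); H=c["hand_eye"]; T=R.from_quat(s["eef_rot"]).as_matrix()
    return K,T@H[:3,:3],np.array(s["tool_pos"])+T@H[:3,3]
def onplane(c,uv,z):
    K,M,p=c; d=M@np.array([(uv[0]-K[2])/K[0],(uv[1]-K[3])/K[1],1]); return p+d*(z-p[2])/d[2]
def proj(c,P):
    K,M,p=c; q=(np.atleast_2d(P)-p)@M; return np.c_[K[0]*q[:,0]/q[:,2]+K[2],K[1]*q[:,1]/q[:,2]+K[3]]
E
python3 - <<'E'
import cv2,numpy as np
a=cv2.imread("pics/scene0.png")[165:285,215:345];b=cv2.imread("pics/side0.png")[145:235,295:385]
a=cv2.resize(a,(433,400),interpolation=2);b=cv2.resize(b,(360,360),interpolation=2)
c=np.zeros((400,793,3),np.uint8);c[:,:433]=a;c[:360,433:]=b
cv2.imwrite("pics/crop0.png",c)
E
```

```text
(no output)
```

View pics/crop0.png

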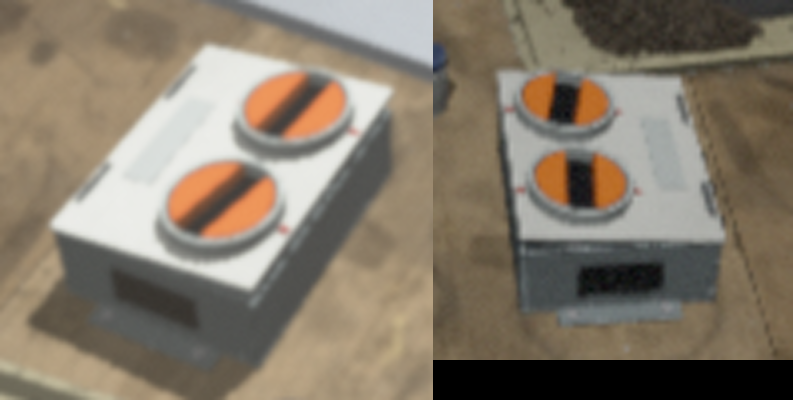

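The dial centres are at about (303,197) and (282,226) in the scene picture, and (328,170) and (332,190) in the side picture.

Run:
```python
from h import *
sc,sd=cam("scene"),cam("side")
for n,c,l,rt in (("scene",sc,(281.9,225.9),(303.2,197.1)),("side",sd,(327.75,170.25),(331.75,190.25))):
    L,Rr=onplane(c,l,.114),onplane(c,rt,.114); d=L-Rr
    print(n,L,Rr,np.hypot(*d[:2]),"yaw",np.arctan2(-d[0],d[1]))
# slot ends, crop px -> world yaw
s=lambda p:(p[0]/3.333+215,p[1]/3.333+165); t=lambda p:((p[0]-433)/4+295,p[1]/4+145)
for n,c,f,a,b in (("Rsc",sc,s,(267,131),(321,80)),("Lsc",sc,s,(192,230),(260,175)),("Rsd",sd,t,(580,206),(577,152)),("Lsd",sd,t,(562,122),(568,80))):
    d=onplane(c,f(b),.102)-onplane(c,f(a),.102); print(n,np.degrees(np.arctan2(d[1],d[0])))
```

```text
scene [0.57068029 0.3606139  0.114     ] [0.57229583 0.23646006 0.114     ] 0.1241643504688302 yaw 0.013011623534873043
side [0.57727262 0.35039626 0.114     ] [0.57684634 0.22700516 0.114     ] 0.1233918336846698 yaw -0.003454650146553539
Rsc -98.697417354989
Lsc -104.06744143682538
Rsd 84.46517347128697
Lsd 77.8027355755188
```

>>> carry_out([
  {"rot": [0, 0, -0.98], "xyz": [0.285, -0.165, -0.04], "grip": 150},
  {"rot": [0, 0, -0.98], "xyz": [0.285, -0.165, -0.04], "grip": 150},
  {"rot": [0, 0, -0.98], "xyz": [0.285, -0.165, -0.04], "grip": 150},
  {"rot": [0, 0, -0.98], "xyz": [0.285, -0.165, -0.04], "grip": 150},
  {"rot": [0, 0, -0.98], "xyz": [0.285, -0.165, -0.04], "grip": 150},
  {"rot": [0, 0, -0.98], "xyz": [0.285, -0.165, -0.04], "grip": 150},
  {"rot": [0, 0, -0.98], "xyz": [0.285, -0.165, -0.04], "grip": 150},
  {"rot": [0, 0, -0.98], "xyz": [0.285, -0.165, -0.04], "grip": 150},
])

```text
clock: 0.77
tool_pos: [0.4506, -0.2987, 0.2527]
eef_rot: [0.761, 0.649, -0.0, -0.0]
contact_force: [-0.1, -0.7, -0.4]
opening: 0.424
finger_force: 0.0
```

```bash
cat >> h.py <<'E'
def goal(P,yaw):
    """tool shift and z turn to reach world P with tool x at yaw (deg), pointing down"""
    s=r.get_state(); T=R.from_quat(s["eef_rot"]); G=R.from_euler("z",yaw,degrees=True)*R.from_euler("x",np.pi)
    print("t",s["clock"].round(2),"pos",s["tool_pos"].round(4),"yaw",np.degrees(np.arctan2(*T.as_matrix()[[1,0],0])).round(1),"F",s["contact_force"].round(1),"Mz",s["moment"].round(2),"q",s["q"].round(2),"op",round(float(s["opening"]),2))
    print("xyz",(T.inv().apply(np.array(P)-s["tool_pos"])).round(4),"rot",(T.inv()*G).as_rotvec().round(3))
E
python3 -c "
from h import *
goal((.56,.02,.25),120)"
```

```text
Traceback (most recent call last):
  File "h.py", line 16, in goal
    print("t",s["clock"].round(2),"pos",s["tool_pos"].round(4),"yaw",np.degrees(np.arctan2(*T.as_matrix()[[1,0],0])).round(1),"F",s["contact_force"].round(1),"Mz",s["moment"].round(2),"q",s["q"].round(2),"op",round(float(s["opening"]),2))
              ^^^^^^^^^^^^^^^^
AttributeError: 'float' object has no attribute 'round'
```

```bash
sed -i 's/s\["clock"\].round(2)/round(s["clock"],2)/' h.py
python3 -c "
from h import *
goal((.56,.01,.25),130)"
```

```text
t 0.77 pos [ 0.4506 -0.2987  0.2527] yaw 81.0 F [-0.1 -0.7 -0.4] Mz [-0.03 -0.1   0.01] q [ 0.8   0.56 -0.48  1.76  0.32  0.9   0.02] op 0.42
xyz [0.3221 0.0596 0.0027] rot [-0.    -0.    -0.856]
```

>>> carry_out([
  {"rot": [0, 0, -0.86], "xyz": [0.322, 0.06, 0], "grip": 150},
  {"rot": [0, 0, -0.86], "xyz": [0.322, 0.06, 0], "grip": 150},
  {"rot": [0, 0, -0.86], "xyz": [0.322, 0.06, 0], "grip": 150},
  {"rot": [0, 0, -0.86], "xyz": [0.322, 0.06, 0], "grip": 150},
  {"rot": [0, 0, -0.86], "xyz": [0.322, 0.06, 0], "grip": 150},
  {"rot": [0, 0, -0.86], "xyz": [0.322, 0.06, 0], "grip": 150},
  {"rot": [0, 0, -0.86], "xyz": [0.322, 0.06, 0], "grip": 150},
  {"rot": [0, 0, -0.86], "xyz": [0.322, 0.06, 0], "grip": 150},
])

```text
clock: 1.43
tool_pos: [0.5619, 0.01, 0.2522]
eef_rot: [0.421, 0.907, 0.0, -0.0]
contact_force: [0.0, 0.5, 0.5]
opening: 0.412
finger_force: 0.0
```

```bash
python3 -c "
from h import *
goal((.575,.232,.22),173)"
```

```text
t 1.43 pos [0.5619 0.01   0.2522] yaw 130.2 F [0.  0.5 0.5] Mz [ 0.01 -0.2  -0.02] q [ 0.31  0.63 -0.7   1.69  0.47  0.99  0.15] op 0.41
xyz [0.161  0.1534 0.0324] rot [ 0.001 -0.001 -0.747]
```

>>> carry_out([
  {"rot": [0, 0, -0.75], "xyz": [0.161, 0.153, 0.03], "grip": 150},
  {"rot": [0, 0, -0.75], "xyz": [0.161, 0.153, 0.03], "grip": 150},
  {"rot": [0, 0, -0.75], "xyz": [0.161, 0.153, 0.03], "grip": 150},
  {"rot": [0, 0, -0.75], "xyz": [0.161, 0.153, 0.03], "grip": 150},
  {"rot": [0, 0, -0.75], "xyz": [0.161, 0.153, 0.03], "grip": 150},
  {"rot": [0, 0, -0.75], "xyz": [0.161, 0.153, 0.03], "grip": 150},
  {"rot": [0, 0, -0.75], "xyz": [0.161, 0.153, 0.03], "grip": 150},
  {"rot": [0, 0, -0.75], "xyz": [0.161, 0.153, 0.03], "grip": 150},
])

```text
clock: 2.1
tool_pos: [0.5753, 0.2292, 0.2217]
eef_rot: [0.062, 0.998, -0.0, -0.001]
contact_force: [0.2, -1.1, 0.5]
opening: 0.415
finger_force: 0.0
```

```bash
python3 -c "
from h import *
goal((.575,.232,.12),173)
cv2.imwrite('pics/w1.png',r.snapshot('wrist')[:,:,::-1])"
```

```text
t 2.1 pos [0.5753 0.2292 0.2217] yaw 172.8 F [ 0.2 -1.1  0.5] Mz [ 0.07 -0.14  0.01] q [-0.02  0.78 -0.84  1.55  0.63  1.1   0.44] op 0.41
xyz [0.0005 0.0028 0.1017] rot [-0.001 -0.001 -0.003]
```

View pics/w1.png

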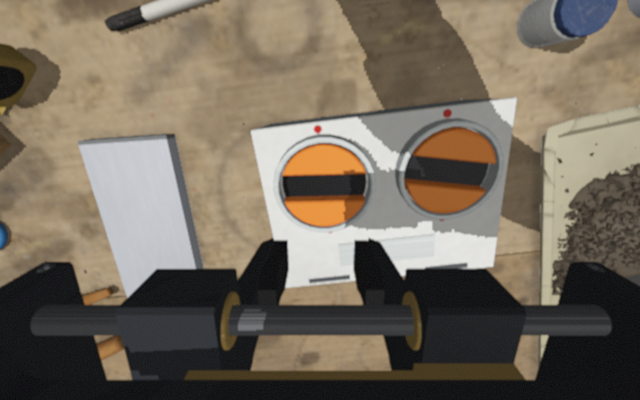

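The wrist picture shows the right dial centred at about (325,185), with slot ends (284,187) and (366,184). The left dial is centred at about (449,171), with slot ends (408,168) and (489,174).

```bash
python3 -c "
from h import *
c=cam('wrist')
for n,m,a,b in (('R',(325,185),(284,187),(366,184)),('L',(449,171),(408,168),(489,174))):
    A,B=onplane(c,a,.101),onplane(c,b,.101); d=B-A
    print(n,onplane(c,m,.114),(A+B)/2,'ang',np.degrees(np.arctan2(d[1],d[0])))
print(np.degrees(np.arctan2(*(lambda d:(d[1],d[0]))(onplane(c,(447,113),.118)-onplane(c,(318,129),.118)))))
goal((.575,.232,.12),173)
"
```

```text
R [0.57271312 0.2306312  0.114     ] [0.57683996 0.23017287 0.101     ] ang 84.94418879289053
L [0.57386931 0.35112278 0.114     ] [0.57748795 0.3560453  0.101     ] ang 78.46989599978842
89.63884447057582
t 2.15 pos [0.5759 0.2274 0.2218] yaw 172.7 F [-1.  -0.3  0.6] Mz [ 0.06 -0.17 -0.  ] q [-0.01  0.78 -0.84  1.55  0.63  1.1   0.44] op 0.41
xyz [0.0014 0.0047 0.1018] rot [-0.002 -0.001 -0.006]
```

>>> carry_out([
  {"rot": [0, 0, -0.04], "xyz": [0.001, 0.0035, 0.04], "grip": 150},
  {"rot": [0, 0, -0.04], "xyz": [0.001, 0.0035, 0.08], "grip": 150},
  {"rot": [0, 0, -0.04], "xyz": [0.001, 0.0035, 0.098], "grip": 150},
  {"rot": [0, 0, -0.04], "xyz": [0.001, 0.0035, 0.098], "grip": 150},
  {"rot": [0, 0, -0.04], "xyz": [0.001, 0.0035, 0.098], "grip": 150},
])

```text
clock: 2.57
tool_pos: [0.5756, 0.23, 0.1243]
eef_rot: [0.044, 0.999, -0.001, -0.0]
contact_force: [1.1, 0.1, 1.8]
opening: 0.412
finger_force: 0.0
```

```bash
python3 -c "
from h import *
cv2.imwrite('pics/w2.png',r.snapshot('wrist')[:,:,::-1])
goal((.575,.231,.12),175)"
```

```text
t 2.62 pos [0.5763 0.2314 0.1257] yaw 175.0 F [ 0.2 -0.2  0.7] Mz [ 0.06 -0.17  0.  ] q [-0.05  0.9  -0.78  1.64  0.75  0.93  0.37] op 0.41
xyz [ 0.0013 -0.0005  0.0057] rot [ 0.     0.002 -0.001]
```

View pics/w2.png

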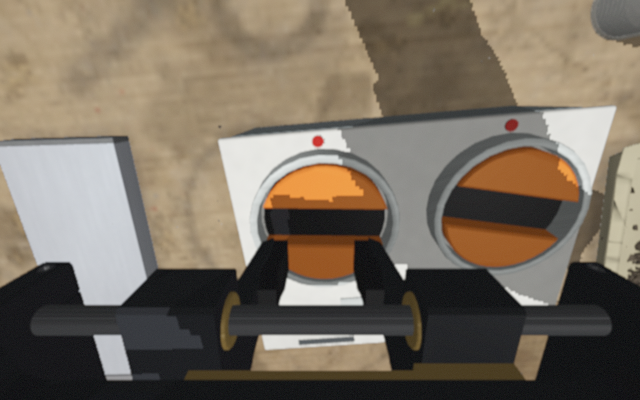

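The fingertips hang at rows 240 and below, just above the dial. The slot band runs over rows 209–236, with its centre near (325,222).

```bash
python3 -c "
from h import *
c=cam('wrist')
print('floor ctr',onplane(c,(325,223),.101),'dial top',onplane(c,(325,222),.114),'L',onplane(c,(512,208),.114))
p,q=onplane(c,(267,222),.101),onplane(c,(384,222),.101);print(p,q)
s=r.get_state();print(s['tool_pos'],proj(c,s['tool_pos']))"
```

```text
floor ctr [0.57817197 0.23323529 0.101     ] dial top [0.57192523 0.23358288 0.114     ] L [0.57264657 0.35724624 0.114     ]
[0.57379048 0.1917853  0.101     ] [0.58106348 0.27550604 0.101     ]
[0.57631667 0.23135621 0.12570267] [[322.32527516 235.77086225]]
```

>>> carry_out([
  {"rot": [0, 0, 0], "xyz": [0.001, 0.001, 0.008], "grip": 150},
  {"rot": [0, 0, 0], "xyz": [0.001, 0.001, 0.015], "grip": 150},
  {"rot": [0, 0, 0], "xyz": [0.001, 0.001, 0.022], "grip": 150},
  {"rot": [0, 0, 0], "xyz": [0.001, 0.001, 0.024], "grip": 150},
  {"rot": [0, 0, 0], "xyz": [0.001, 0.001, 0.024], "grip": 150},
])

```text
clock: 3.03
tool_pos: [0.574, 0.2331, 0.0999]
eef_rot: [0.042, 0.999, -0.0, -0.0]
contact_force: [0.1, -0.2, 0.4]
opening: 0.415
finger_force: 0.0
```

>>> carry_out([
  {"rot": [0, 0, 0], "xyz": [0, 0, 0.004], "grip": 150},
  {"rot": [0, 0, 0], "xyz": [0, 0, 0.008], "grip": 150},
  {"rot": [0, 0, 0], "xyz": [0, 0, 0.012], "grip": 150},
  {"rot": [0, 0, 0], "xyz": [0, 0, 0.012], "grip": 150},
])

```text
clock: 3.37
tool_pos: [0.5739, 0.233, 0.0875]
eef_rot: [0.042, 0.999, -0.0, -0.001]
contact_force: [-0.4, -0.5, 1.0]
opening: 0.411
finger_force: 0.0
```

>>> carry_out([
  {"rot": [0, 0, 0], "xyz": [0, 0, 0.003], "grip": 150},
  {"rot": [0, 0, 0], "xyz": [0, 0, 0.006], "grip": 150},
  {"rot": [0, 0, 0], "xyz": [0, 0, 0.009], "grip": 150},
  {"rot": [0, 0, 0], "xyz": [0, 0, 0.009], "grip": 150},
])

```text
clock: 3.7
tool_pos: [0.5741, 0.2331, 0.0788]
eef_rot: [0.042, 0.999, -0.0, -0.0]
contact_force: [0.4, 0.9, -0.1]
opening: 0.414
finger_force: 0.0
```

```bash
python3 -c "
from h import *
goal((.575,.233,.08),175)
cv2.imwrite('pics/w3.png',r.snapshot('wrist')[:,:,::-1])"
```

```text
t 3.7 pos [0.5741 0.2331 0.0788] yaw 175.1 F [ 0.4  0.9 -0.1] Mz [ 0.04 -0.15  0.02] q [-0.07  0.95 -0.73  1.67  0.81  0.85  0.32] op 0.41
xyz [-0.0009 -0.     -0.0012] rot [-0.001 -0.001  0.003]
```

View pics/w3.png

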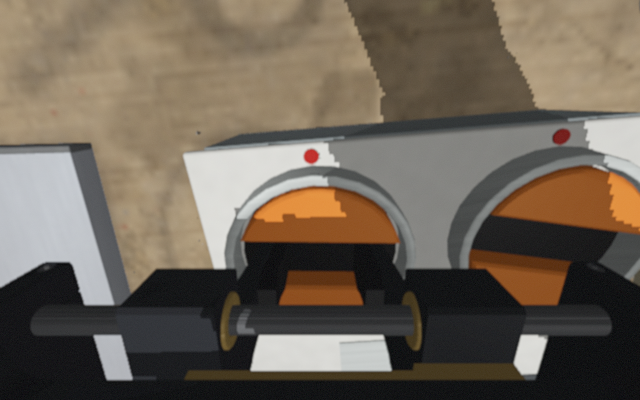

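The fingers are aligned with the slot and enter it. I'll keep going down until contact.

>>> carry_out([
  {"rot": [0, 0, 0], "xyz": [0, 0, 0.003], "grip": 150},
  {"rot": [0, 0, 0], "xyz": [0, 0, 0.006], "grip": 150},
  {"rot": [0, 0, 0], "xyz": [0, 0, 0.008], "grip": 150},
  {"rot": [0, 0, 0], "xyz": [0, 0, 0.008], "grip": 150},
])

```text
clock: 4.08
tool_pos: [0.5741, 0.2337, 0.0713]
eef_rot: [0.042, 0.999, 0.0, -0.0]
contact_force: [-0.3, 0.3, 2.9]
opening: 0.411
finger_force: 1.3
```

>>> carry_out([
  {"rot": [0, 0, 0], "xyz": [0, 0, 0.002], "grip": 150},
  {"rot": [0, 0, 0], "xyz": [0, 0, 0.004], "grip": 150},
  {"rot": [0, 0, 0], "xyz": [0, 0, 0.006], "grip": 150},
  {"rot": [0, 0, 0], "xyz": [0, 0, 0.006], "grip": 150},
])

```text
clock: 4.42
tool_pos: [0.5736, 0.2337, 0.0653]
eef_rot: [0.042, 0.999, 0.0, -0.001]
contact_force: [-4.1, 0.1, 5.4]
opening: 0.412
finger_force: 2.6
```

```bash
python3 -c "
from h import *
goal((.575,.233,.08),175)
c=cam('wrist')
a=r.snapshot('wrist')[:,:,::-1]; b=r.snapshot('side')[130:230,280:400,::-1]
o=np.zeros((600,640,3),np.uint8);o[:250]=a[100:350];o[250:600,:420]=cv2.resize(b,(420,350),interpolation=2)
cv2.imwrite('pics/w4.png',o)"
```

```text
t 4.42 pos [0.5736 0.2337 0.0653] yaw 175.2 F [-4.1  0.1  5.4] Mz [ 0.07  0.64 -0.04] q [-0.08  0.97 -0.72  1.68  0.83  0.83  0.31] op 0.41
xyz [-0.0014 -0.0006 -0.0147] rot [ 0.    -0.001  0.003]
```

View pics/w4.png

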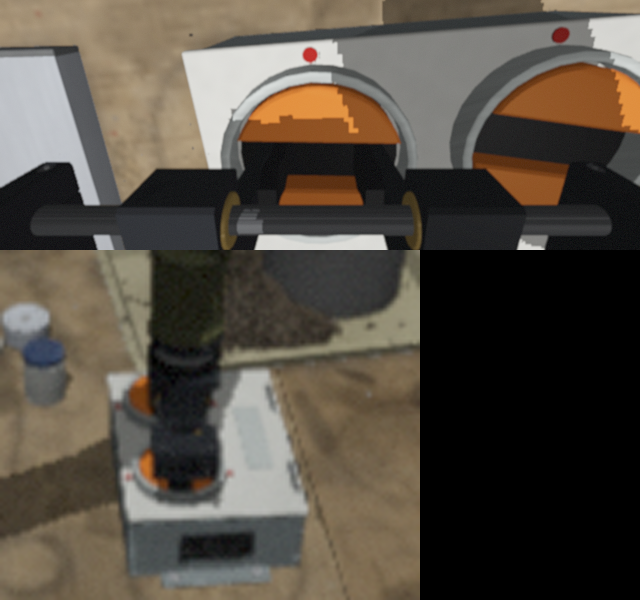

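The fingers are in the slot and the panel is going down, at 5.4 N. The rear rib is pushing the fingers toward -x, so I'll shift 2 mm forward and keep pressing.

>>> carry_out([
  {"rot": [0, 0, 0], "xyz": [0.002, 0, 0.001], "grip": 150},
  {"rot": [0, 0, 0], "xyz": [0.003, 0, 0.003], "grip": 150},
  {"rot": [0, 0, 0], "xyz": [0.003, 0, 0.005], "grip": 150},
  {"rot": [0, 0, 0], "xyz": [0.003, 0, 0.005], "grip": 150},
])

```text
clock: 4.85
tool_pos: [0.5734, 0.2338, 0.0621]
eef_rot: [0.043, 0.999, 0.0, 0.002]
contact_force: [-0.8, -1.7, 10.9]
opening: 0.411
finger_force: 5.5
```

>>> carry_out([
  {"rot": [0, 0, 0], "xyz": [0, 0, 0.002], "grip": 150},
  {"rot": [0, 0, 0], "xyz": [0, 0, 0.002], "grip": 150},
  {"rot": [0, 0, 0], "xyz": [0, 0, 0.002], "grip": 150},
])

```text
clock: 5.1
tool_pos: [0.5735, 0.2338, 0.0618]
eef_rot: [0.043, 0.999, 0.0, 0.003]
contact_force: [-4.0, -4.4, 22.2]
opening: 0.411
finger_force: 11.6
```

The panel is flush at 22 N, so I'll start turning clockwise.

>>> carry_out([
  {"rot": [0, 0, 0.1], "xyz": [0, 0, -0.0005], "grip": 150},
  {"rot": [0, 0, 0.2], "xyz": [0, 0, -0.0005], "grip": 150},
  {"rot": [0, 0, 0.3], "xyz": [0, 0, -0.0005], "grip": 150},
  {"rot": [0, 0, 0.4], "xyz": [0, 0, -0.0005], "grip": 150},
  {"rot": [0, 0, 0.5], "xyz": [0, 0, -0.0005], "grip": 150},
  {"rot": [0, 0, 0.5], "xyz": [0, 0, -0.0005], "grip": 150},
])

```text
clock: 5.6
tool_pos: [0.574, 0.2335, 0.0619]
eef_rot: [0.291, 0.957, 0.001, 0.003]
contact_force: [-1.8, -3.1, 19.0]
opening: 0.412
finger_force: 9.7
```

```bash
python3 -c "
from h import *
goal((.574,.233,.062),85)"
```

```text
t 5.6 pos [0.574  0.2335 0.0619] yaw 146.2 F [-1.8 -3.1 19. ] Mz [-0.71  0.35 -0.09] q [-0.14  0.94 -0.59  1.69  0.74  0.75 -0.12] op 0.41
xyz [-0.0003 -0.0004 -0.0001] rot [0.005 0.003 1.068]
```

>>> carry_out([
  {"rot": [0, 0, 0.1], "xyz": [0, 0, 0], "grip": 150},
  {"rot": [0, 0, 0.2], "xyz": [0, 0, 0], "grip": 150},
  {"rot": [0, 0, 0.3], "xyz": [0, 0, 0], "grip": 150},
  {"rot": [0, 0, 0.4], "xyz": [0, 0, 0], "grip": 150},
  {"rot": [0, 0, 0.5], "xyz": [0, 0, 0], "grip": 150},
  {"rot": [0, 0, 0.6], "xyz": [0, 0, 0], "grip": 150},
  {"rot": [0, 0, 0.7], "xyz": [0, 0, 0], "grip": 150},
  {"rot": [0, 0, 0.7], "xyz": [0, 0, 0], "grip": 150},
])

```text
clock: 6.27
tool_pos: [0.5743, 0.233, 0.0619]
eef_rot: [0.601, 0.799, 0.001, 0.003]
contact_force: [-0.8, -3.7, 20.9]
opening: 0.414
finger_force: 9.7
```

```bash
python3 -c "
from h import *
goal((.574,.233,.062),85)"
```

```text
t 6.27 pos [0.5743 0.233  0.0619] yaw 106.1 F [-0.8 -3.7 20.9] Mz [-0.78  0.43 -0.07] q [-0.23  0.91 -0.42  1.69  0.55  0.66 -0.67] op 0.41
xyz [ 0.0001 -0.0003 -0.0001] rot [0.006 0.002 0.368]
```

Next I'll turn to tool yaw of about 80 and watch for the torque at the stop.

>>> carry_out([
  {"rot": [0, 0, 0.1], "xyz": [0, 0, 0], "grip": 150},
  {"rot": [0, 0, 0.2], "xyz": [0, 0, 0], "grip": 150},
  {"rot": [0, 0, 0.28], "xyz": [0, 0, 0], "grip": 150},
  {"rot": [0, 0, 0.36], "xyz": [0, 0, 0], "grip": 150},
  {"rot": [0, 0, 0.42], "xyz": [0, 0, 0], "grip": 150},
  {"rot": [0, 0, 0.42], "xyz": [0, 0, 0], "grip": 150},
])

```text
clock: 6.77
tool_pos: [0.5748, 0.2326, 0.0619]
eef_rot: [0.753, 0.658, 0.002, 0.003]
contact_force: [0.4, -5.1, 20.3]
opening: 0.41
finger_force: 15.8
```

```bash
python3 -c "
from h import *
goal((.574,.233,.062),85)"
```

```text
t 6.77 pos [0.5748 0.2326 0.0619] yaw 82.3 F [ 0.4 -5.1 20.3] Mz [-0.92  0.3   0.55] q [-0.29  0.89 -0.31  1.7   0.43  0.62 -0.98] op 0.41
xyz [ 0.0003 -0.0008 -0.0001] rot [ 0.007  0.001 -0.048]
```

The moment jumped to 0.55 N m, so the right dial is at its stop. I'll ease off, lift, and move over to the left dial.

>>> carry_out([
  {"rot": [0, 0, 0], "xyz": [0, 0, -0.008], "grip": 150},
  {"rot": [0, 0, -0.08], "xyz": [0, 0, -0.01], "grip": 150},
  {"rot": [0, 0, -0.1], "xyz": [0, 0, -0.02], "grip": 150},
  {"rot": [0, 0, -0.1], "xyz": [0, 0, -0.045], "grip": 150},
  {"rot": [0, 0, -0.2], "xyz": [0, 0, -0.065], "grip": 150},
  {"rot": [0, 0, -0.3], "xyz": [0.04, -0.006, -0.07], "grip": 150},
  {"rot": [0, 0, -0.42], "xyz": [0.08, -0.012, -0.07], "grip": 150},
  {"rot": [0, 0, -0.54], "xyz": [0.123, -0.017, -0.07], "grip": 150},
])

```text
clock: 7.43
tool_pos: [0.5718, 0.3566, 0.1304]
eef_rot: [0.549, 0.836, 0.0, 0.001]
contact_force: [0.5, 0.9, -0.6]
opening: 0.408
finger_force: 0.0
```

```bash
python3 -c "
from h import *
goal((.5745,.3565,.13),168)"
```

```text
t 7.43 pos [0.5718 0.3566 0.1304] yaw 113.4 F [ 0.5  0.9 -0.6] Mz [ 0.02 -0.13 -0.03] q [-0.38  0.89 -0.5   1.47  0.49  0.91 -0.62] op 0.41
xyz [-0.0012  0.0024  0.0004] rot [ 0.001  0.001 -0.953]
```

>>> carry_out([
  {"rot": [0, 0, -0.12], "xyz": [-0.001, 0.002, 0], "grip": 150},
  {"rot": [0, 0, -0.24], "xyz": [-0.001, 0.002, 0], "grip": 150},
  {"rot": [0, 0, -0.36], "xyz": [-0.001, 0.002, 0], "grip": 150},
  {"rot": [0, 0, -0.48], "xyz": [-0.001, 0.002, 0], "grip": 150},
  {"rot": [0, 0, -0.6], "xyz": [-0.001, 0.002, 0], "grip": 150},
  {"rot": [0, 0, -0.72], "xyz": [-0.001, 0.002, 0], "grip": 150},
  {"rot": [0, 0, -0.84], "xyz": [-0.001, 0.002, 0], "grip": 150},
  {"rot": [0, 0, -0.95], "xyz": [-0.001, 0.002, 0], "grip": 150},
])

```text
clock: 8.1
tool_pos: [0.5734, 0.3557, 0.1291]
eef_rot: [0.105, 0.994, -0.0, 0.0]
contact_force: [-0.3, -0.4, 0.3]
opening: 0.413
finger_force: 0.0
```

```bash
python3 -c "
from h import *
cv2.imwrite('pics/w5.png',r.snapshot('wrist')[:,:,::-1])
goal((.5745,.3565,.13),168)"
```

```text
t 8.15 pos [0.5734 0.3555 0.1289] yaw 168.2 F [-0.7  0.5 -0.4] Mz [ 0.06 -0.11 -0.04] q [-0.27  0.94 -0.74  1.46  0.7   1.01  0.19] op 0.41
xyz [-0.0009  0.0012 -0.0011] rot [-0.001 -0.     0.003]
```

View pics/w5.png

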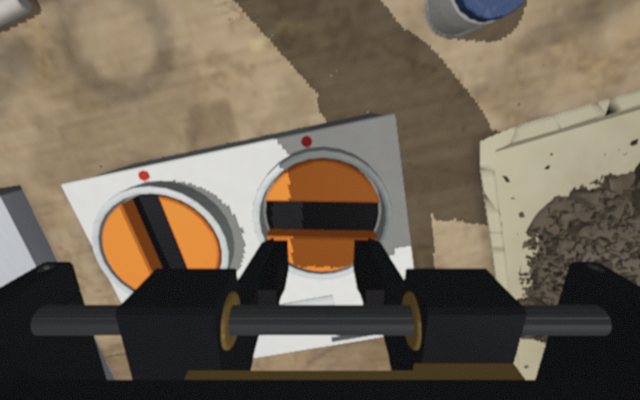

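The right dial is home with its slot pointing at the red dots, and the panel is down. The left slot's centre is at (322,215), level in the picture and so aligned with the fingers.

```bash
python3 -c "
from h import *
c=cam('wrist')
a,b=onplane(c,(267,214),.088),onplane(c,(377,216),.088);d=b-a
print(onplane(c,(321,213),.102),(a+b)/2,np.degrees(np.arctan2(d[1],d[0])))
goal((.5745,.3565,.062),167)"
```

```text
[0.56828153 0.35564381 0.102     ] [0.57532449 0.35499002 0.088     ] 77.15380992031322
t 8.15 pos [0.5734 0.3555 0.1289] yaw 168.2 F [-0.7  0.5 -0.4] Mz [ 0.06 -0.11 -0.04] q [-0.27  0.94 -0.74  1.46  0.7   1.01  0.19] op 0.41
xyz [-0.0009  0.0012  0.0669] rot [-0.001 -0.     0.021]
```

>>> carry_out([
  {"rot": [0, 0, 0.02], "xyz": [-0.0005, 0.0005, 0.02], "grip": 150},
  {"rot": [0, 0, 0.02], "xyz": [-0.0005, 0.0005, 0.035], "grip": 150},
  {"rot": [0, 0, 0.02], "xyz": [-0.0005, 0.0005, 0.045], "grip": 150},
  {"rot": [0, 0, 0.02], "xyz": [-0.0005, 0.0005, 0.052], "grip": 150},
  {"rot": [0, 0, 0.02], "xyz": [-0.0005, 0.0005, 0.058], "grip": 150},
  {"rot": [0, 0, 0.02], "xyz": [-0.0005, 0.0005, 0.063], "grip": 150},
  {"rot": [0, 0, 0.02], "xyz": [-0.0005, 0.0005, 0.063], "grip": 150},
])

```text
clock: 8.73
tool_pos: [0.5734, 0.3562, 0.0651]
eef_rot: [0.117, 0.993, -0.001, -0.0]
contact_force: [-0.2, -0.1, -1.5]
opening: 0.414
finger_force: 0.0
```

>>> carry_out([
  {"rot": [0, 0, 0], "xyz": [0, 0, 0.003], "grip": 150},
  {"rot": [0, 0, 0], "xyz": [0, 0, 0.005], "grip": 150},
  {"rot": [0, 0, 0], "xyz": [0, 0, 0.006], "grip": 150},
  {"rot": [0, 0, 0], "xyz": [0, 0, 0.006], "grip": 150},
])

```text
clock: 9.07
tool_pos: [0.574, 0.357, 0.0622]
eef_rot: [0.117, 0.993, 0.0, 0.001]
contact_force: [-2.2, -2.5, 9.9]
opening: 0.419
finger_force: 4.9
```

Contact is at 10 N and the panel is flush. I'll add a little pressure and turn.

>>> carry_out([
  {"rot": [0, 0, 0], "xyz": [0, 0, 0.001], "grip": 150},
  {"rot": [0, 0, 0.1], "xyz": [0, 0, 0.001], "grip": 150},
  {"rot": [0, 0, 0.2], "xyz": [0, 0, 0.001], "grip": 150},
  {"rot": [0, 0, 0.3], "xyz": [0, 0, 0.001], "grip": 150},
  {"rot": [0, 0, 0.4], "xyz": [0, 0, 0.001], "grip": 150},
  {"rot": [0, 0, 0.5], "xyz": [0, 0, 0.001], "grip": 150},
  {"rot": [0, 0, 0.6], "xyz": [0, 0, 0.001], "grip": 150},
  {"rot": [0, 0, 0.7], "xyz": [0, 0, 0.001], "grip": 150},
])

```text
clock: 9.73
tool_pos: [0.5741, 0.3569, 0.0621]
eef_rot: [0.453, 0.892, 0.001, 0.001]
contact_force: [-4.1, -3.5, 15.0]
opening: 0.411
finger_force: 7.5
```

```bash
python3 -c "
from h import *
goal((.574,.3565,.062),81)"
```

```text
t 9.73 pos [0.5741 0.3569 0.0621] yaw 126.2 F [-4.1 -3.5 15. ] Mz [-0.84  0.78  0.04] q [-0.37  0.98 -0.52  1.5   0.6   0.82 -0.48] op 0.41
xyz [-0.0002 -0.0003  0.0001] rot [0.002 0.    0.788]
```

>>> carry_out([
  {"rot": [0, 0, 0.1], "xyz": [0, 0, 0], "grip": 150},
  {"rot": [0, 0, 0.2], "xyz": [0, 0, 0], "grip": 150},
  {"rot": [0, 0, 0.3], "xyz": [0, 0, 0], "grip": 150},
  {"rot": [0, 0, 0.4], "xyz": [0, 0, 0], "grip": 150},
  {"rot": [0, 0, 0.5], "xyz": [0, 0, 0], "grip": 150},
  {"rot": [0, 0, 0.6], "xyz": [0, 0, 0], "grip": 150},
  {"rot": [0, 0, 0.68], "xyz": [0, 0, 0], "grip": 150},
  {"rot": [0, 0, 0.76], "xyz": [0, 0, 0], "grip": 150},
])

```text
clock: 10.4
tool_pos: [0.5747, 0.3569, 0.0621]
eef_rot: [0.751, 0.661, 0.001, 0.001]
contact_force: [-2.7, -6.8, 15.8]
opening: 0.411
finger_force: 11.6
```

```bash
python3 -c "
from h import *
goal((.574,.3565,.062),81)"
```

```text
t 10.4 pos [0.5747 0.3569 0.0621] yaw 82.7 F [-2.7 -6.8 15.8] Mz [-1.34  0.86  0.44] q [-0.46  0.95 -0.33  1.5   0.4   0.75 -1.08] op 0.41
xyz [-0.0005 -0.0007  0.0001] rot [ 0.003 -0.001  0.03 ]
```

The left dial is at its stop too, with a moment of 0.44 N m. I'll ease off and lift clear.

>>> carry_out([
  {"rot": [0, 0, 0], "xyz": [0, 0, -0.008], "grip": 150},
  {"rot": [0, 0, -0.08], "xyz": [0, 0, -0.01], "grip": 150},
  {"rot": [0, 0, -0.1], "xyz": [0, 0, -0.02], "grip": 150},
  {"rot": [0, 0, -0.1], "xyz": [0, 0, -0.045], "grip": 150},
  {"rot": [0, 0, -0.1], "xyz": [0, 0, -0.08], "grip": 150},
  {"rot": [0, 0, -0.1], "xyz": [-0.04, 0, -0.12], "grip": 150},
  {"rot": [0, 0, -0.1], "xyz": [-0.06, 0, -0.14], "grip": 150},
  {"rot": [0, 0, -0.1], "xyz": [-0.06, 0, -0.14], "grip": 150},
])

```text
clock: 11.07
tool_pos: [0.5701, 0.292, 0.2053]
eef_rot: [0.718, 0.696, 0.003, 0.003]
contact_force: [1.1, -1.5, -0.2]
opening: 0.412
finger_force: 0.0
```

```bash
python3 -c "
from h import *
cv2.imwrite('pics/w6.png',r.snapshot('wrist')[:,:,::-1])"
```

```text
(no output)
```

View pics/w6.png

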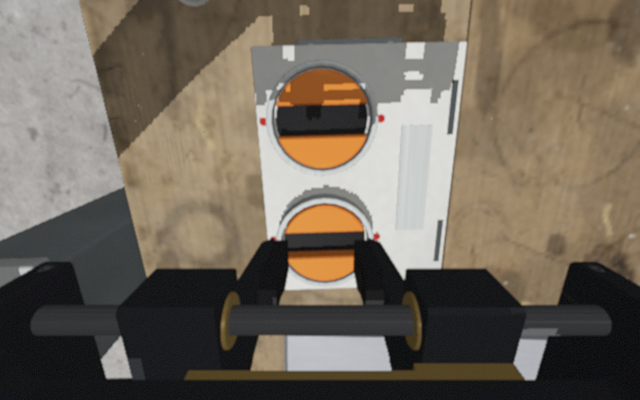

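Both slots, at (322,120) and (325,241), point at their red dots. The panel is down and the arm is clear, so I'll hand in.

```bash
python3 -c "
from plant import r
print(r.finish_job())"
```

```text
the job is handed in; nothing more can be done
None
```

I handed in the job at about 11 s: both fasteners were turned clockwise to their stops, the last picture showed the panel down and both slots at their red dots, and the arm was lifted clear; the hand-in call gave no verdict.

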